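Hang a turned finial on the drying rail

ROBOT

A 7-joint arm with a two-finger parallel gripper is mounted at the origin on the work surface. World frame = base frame: x ahead of the robot, y to its left, z up, the work surface at z = 0. Lengths are in m, angles in rad, forces in N, time in s.
With the tool pointing down it reaches from about 0.425 to 0.875 m from the base axis. Payload 9.9 kg.
Tool frame: the origin (TCP) lies midway between the tips of the shut fingers; the grasp point (between the pads) lies 19 mm behind it; z points along the fingers, y is the line along which they close (so a half turn about z gives the same grasp; the last joint's range is limited). The gripper opens to 85 mm and grips with 20 to 120 N. Pads are 22 mm wide; open, the fingers measure 114 mm over their backs; the gripper's body (76 mm by 85 mm) begins 54 mm behind the grasp point. The pads swing forward as they close: fully open they stand 13 mm farther back than shut.
Start: joints at [1.081, 0.576, 0.025, 1.437, -0.015, 1.129, -0.057], TCP at [0.266, -0.62, 0.231] pointing down, gripper open.
Joint ranges: [-2.76, 2.76], [-0.34, 2.15], [-1.52, 1.57], [0.19, 2.46], [-1.09, 4.23], [0.17, 1.99], [-2.82, 2.82]. Speed limits (rad/s): [2.22, 2.22, 3.01, 3.01, 3.14, 3.14, 3.14].

INTERFACE

Orientations are given as a rotation vector (axis times angle).
In Python, from bench import robot, optics, sign_off gives the robot as it stands.
- The arm moves only by the shell command python3 -m pendant 'ROWS' [FORCE]. ROWS is text: rows parted by semicolons, each of 5 numbers parted by spaces: the gripper's target within -1 to 1 (fully open at 1, half-way at 0, shut at -1), then the shift along the world's x, y, z normalised to -1 to 1, where 1 is 10 cm, then the turn about the world's z normalised to -1 to 1, where 1 is 30 degrees. In form: jaw dx dy dz spin; .... A call has 1 to 5 rows; each row shifts and turns the commanded pose from where the row before left it; what a row does not reach is not made up. A row lasts 1/10 s, in which the tool goes at most 50 mm and 8.59 degrees, less where a joint would pass 70% of its speed; a pose out of reach is approached as far as the arm can. A call with a number of a shift or a turn outside -1 to 1 is refused whole. A call with a gripper value outside its range is refused whole. The fingers move at their own pace and stop on an object; FORCE is the grip in N (left out, the last holds). Time passes only in rows, so rows that do not move let the fingers close. It gives the time, the measured TCP pose, the force, the opening and the grip force at its end, in the units of the state.
- robot.read_state(): the state, without advancing time (a new reading comes with each control period).
- optics.read_camera(name): name is "scene" or "top" or "wrist"; returns (picture, depth): 384x512x3 uint8, red, green, blue; 384x512 float32, m along the optical axis (not along the pixel's ray), 0 where there is no reading.
- optics.camera_params(name): a dict with "intrinsics" (3x3 intrinsics, pixels), "dist" ([k1, k2, p1, p2, k3] as OpenCV has them; the pictures are not rectified), "origin" and "rotation" of the camera in the world; the wrist camera has in their place "hand_eye" (4x4, takes a point from camera to tool coordinates, whose origin is the TCP and whose axes are the flange's). Camera axes: x right, y up, looking along -z (the intrinsics and any distortion apply to the point x, -y, -z); pixel columns grow to the right and rows downward; lengths in m; the calibration is good to about 2 mm. A picture is of the moment at which its call begins: read the wrist's pose just before it. camera_params takes no time and is no camera call.
- sign_off(): hands the job in; it is judged then, once.
The state is a dict: "t": time; "joint_positions": joint angles; "dq": joint speeds; "joint_efforts": joint torques, N m; "tcp_pos": TCP position; "orientation": TCP orientation; "ft_force": force on the tool from outside, world axes, zero at the start; "moment": the same for the moment, N m; "width": opening from 0.0 (shut) to 1.0 (fully open); "gripper_force": force on a finger pad.
Only numpy, scipy, OpenCV 4.12 (cv2) and the standard library are available. Lean on these libraries where they do the work, as an engineer would, in place of code of your own. Each camera call takes 0.05 s, during which the arm holds its last target. There are 200 camera calls.

TASK

Pick up the turned finial that carries an open C-shaped hook, lift the hook's nose over the anti-jump lip of the drying rail, and lower it into the channel behind the lip. Feel along the channel floor, without ever bearing on the rail with more than 30 N, until the nose sinks fully home in the floor's one notch, and leave the finial hanging there freely and at rest. Keep hold of it until it is home, do not drop it in, and leave everything else on the bench as it stands.

Things in the scene. Friction and masses are not known exactly. Their poses are not given: they have to be found in the camera images.
- carrier: Turned wooden finial, 54 mm across, 70 mm high, with an open aluminium C-hook on top and a wooden grip block above it; stands upright, 226 mm high, 0.19 to 0.3 kg. Origin: centre of its underside; z up; x the way the C opens, within 30 degrees of world x. Stands on one of three spots in front of the rail. Nose, grip and weight are on the z axis; back of the C at x -28 to -20 mm.
- nose (a point): Centre of the flat lower end of the hook's nose, 146 mm above the carrier's origin; axes as carrier. The nose hangs from the bridge (176 to 184 mm above the origin) and is 7 mm (x) by 16 mm (y), 30 mm long. The C's lower arm, 12 mm wide, has its top 50 mm below this point and is 8 mm thick.
- grip (a point): Centre of the wooden grip block above the nose, 205 mm above the carrier's origin; 18 mm (x) by 30 mm (y) by 42 mm high; axes as carrier.
- rail: Fixed drying rail: a bare steel U-channel on two legs, 330 mm long along its y axis. Origin on the bench under its middle; x points across the channel away from the robot, within 15 degrees of world x. Its ends (y beyond 90 mm either way) are grey housings 80 mm wide, from 167 to 217 mm above the bench; legs 30 mm square at y +-140 mm.
- channel (a point): Middle of the channel at floor level, 191 mm above the bench; axes as rail. Slot 12 mm wide (x -6 to 6). Back guard x 6 to 12, 18 mm high. Rail underside 14 mm below. Floor level and rigid, free for y -90 to 90 mm, with one notch 21 mm long (y), 8 mm deep, the slot's full width; its centre lies anywhere from y -37 to 37 mm, not measured: look or feel.
- lip (a point): Middle of the top edge of the anti-jump lip, the channel's low wall on the robot's side: x -12 to -6 mm from the channel's middle, top 14 mm above the channel floor; axes as rail. Lip and floor are rigid: a held hook landing on them at 15 mm/s can strike with about 25 N, at 8 mm/s with far less.
- finial: a plain turned wooden finial like the hanging one but without any hook, 54 mm across, 70 mm high; bystander; origin under its centre
- tin: a closed bare steel tin, 60 mm across, 62 mm high; bystander; origin under its centre
- gouge_a: a carving gouge lying flat, 217 mm long, wooden handle 24 mm thick; bystander; origin at the bench under the handle's blade end
- gouge_b: a second carving gouge lying flat, same size; bystander; origin at the bench under the handle's blade end
- tape: a grey tape-measure case, 70 x 45 x 65 mm; bystander; origin under its centre
- mallet: a round carver's mallet standing on its head, 86 mm across, 235 mm high; bystander; origin under its centre
- glue: a yellow glue bottle, 60 mm across, 150 mm high; bystander; origin under its centre
Mind the look-alikes: they are no part of the job. Leave any red look-alike of the carrier alone.

How it is judged:
On the way, in this order (a step that is already met when the one before it is completed fails the run):
1. the hook's nose has been lifted over the lip and is above the channel (x of nose in the frame of channel between -0.006 and 0.006 m and y of nose in the frame of channel between -0.09 and 0.09 m and z of nose in the frame of channel between 0.0135 and 0.1 m), for 0.05 s.
2. the nose is home in the notch of the channel floor while the gripper still holds the hook (x of nose in the frame of channel between -0.0055 and 0.0055 m and z of nose in the frame of channel between -0.011 and -0.0055 m and y of nose in the frame of channel between -0.055 and 0.055 m and contact force between the fingers and carrier above 1 N), for 0.1 s.
At the end, for the whole second after the job is handed in: The carrier hangs from the rail by its nose, released, at rest and upright within 0.2 rad, the nose's lower end between the lip and the guard and at least 5.5 mm below the channel floor, that is in the notch (x of nose in the frame of channel between -0.0055 and 0.0055 m and z of nose in the frame of channel between -0.011 and -0.0055 m and y of nose in the frame of channel between -0.055 and 0.055 m and angle between carrier's own z axis and vertical below 0.2 rad and linear speed of carrier below 0.05 m/s and angular speed of carrier below 0.6 rad/s and contact force between carrier and rail above 0.5 N); the robot touches nothing.
It fails at once if the hook bears on or strikes the rail with more than 30 N (contact force between carrier and rail above 30 N).
It fails at once if a bystander is moved more than 30 mm (distance of any of finial, tin, gouge_a, gouge_b, tape, mallet, glue from where it was at the start of the episode above 0.03 m).
It also fails if it takes over 54 s, if anything falls off the work surface, if the arm or the gripper's body presses on something with over 40 N, if the wrist force passes 120 N, or if a joint passes its speed limit or range.

## Working session

There is one attempt and no reset: what is moved stays moved. The work goes in short steps, Python scripts to look and compute and a shell command to move; the robot and the scene stay as the last step left them, time stands still between calls to the robot, and variables do not carry over. Pictures are saved under pics/ and viewed, at most 10 in all, crops included, and the job is handed in when it is done.

```bash
mkdir -p pics; ls; cat > h.py <<'E'
import numpy as np, cv2
from bench import robot, optics
from scipy.spatial.transform import Rotation as R
def cam(n):
    s=robot.read_state(); p=optics.camera_params(n); im,d=optics.read_camera(n)
    if n=='wrist':
        T=np.eye(4);T[:3,:3]=R.from_rotvec(s['orientation']).as_matrix();T[:3,3]=s['tcp_pos']
        T=T@np.array(p['hand_eye'])
    else:
        T=np.eye(4);T[:3,:3]=np.array(p['rotation']).reshape(3,3);T[:3,3]=p['origin']
    return im,d,np.array(p['intrinsics']),np.array(p['dist'],float),T
def rays(uv,K,D,T):
    q=cv2.undistortPoints(np.array(uv,float).reshape(-1,1,2),K,D)[:,0]
    return np.c_[q[:,0],-q[:,1],-np.ones(len(q))]@T[:3,:3].T   # scaled: depth 1
def onplane(uv,z,K,D,T):
    r=rays(uv,K,D,T);o=T[:3,3];return o+r*((z-o[2])/r[:,2])[:,None]
def cloud(d,K,D,T):
    v,u=np.mgrid[:d.shape[0],:d.shape[1]]
    r=rays(np.c_[u.ravel(),v.ravel()],K,D,T)
    return (T[:3,3]+r*d.reshape(-1,1)).reshape(*d.shape,3)
E
python3 - <<'E'
from h import *
for n in('scene','top','wrist'):
    c=cam(n); np.savez(n+'0.npz',*c); print(n,c[4].round(3).tolist(),c[2].round(0).tolist())
    cv2.imwrite(f'pics/{n}0.png',cv2.resize(c[0][:,:,::-1],None,fx=1.5,fy=1.5))
print(robot.read_state())
E
```

```text
picsTraceback (most recent call last):
  File "<stdin>", line 3, in <module>
  File "h.py", line 10, in cam
    T=np.eye(4);T[:3,:3]=np.array(p['rotation']).reshape(3,3);T[:3,3]=p['origin']
                         ~~~~~~~~~~~~~~~~~~~~~~~~~~~~~~~^^^^^
ValueError: cannot reshape array of size 3 into shape (3,3)
```

```bash
sed -i "s/np.array(p\['rotation'\]).reshape(3,3)/R.from_rotvec(p['rotation']).as_matrix()/" h.py
python3 - <<'E'
from h import *
for n in('scene','top','wrist'):
    c=cam(n); np.savez(n+'0.npz',*c); print(n,c[4].round(3).tolist(),c[2].round(0).tolist(),(c[1]>0).mean())
    cv2.imwrite(f'pics/{n}0.png',cv2.resize(c[0][:,:,::-1],None,fx=1.5,fy=1.5))
print(robot.read_state())
E
```

```text
scene [[0.457, -0.545, 0.703, 1.349], [0.89, 0.285, -0.357, -0.422], [-0.006, 0.788, 0.615, 0.829], [0.0, 0.0, 0.0, 1.0]] [[389.0, 0.0, 255.0], [0.0, 389.0, 190.0], [0.0, 0.0, 1.0]] 0.9926198323567709
top [[0.004, 0.992, -0.125, 0.378], [-1.0, 0.006, 0.017, 0.0], [0.018, 0.125, 0.992, 1.607], [0.0, 0.0, 0.0, 1.0]] [[448.0, 0.0, 252.0], [0.0, 448.0, 187.0], [0.0, 0.0, 1.0]] 0.9961344401041666
wrist [[0.394, 0.879, 0.269, 0.335], [-0.919, 0.377, 0.114, -0.59], [-0.002, -0.292, 0.956, 0.372], [0.0, 0.0, 0.0, 1.0]] [[269.0, 0.0, 250.0], [0.0, 269.0, 191.0], [0.0, 0.0, 1.0]] 0.9959818522135416
{'t': 0.2, 'joint_positions': array([ 1.0811813 ,  0.57620954,  0.02485661,  1.4376008 , -0.01498969,
        1.12899555, -0.05648412]), 'dq': array([ 0.00015857, -0.00158175, -0.00069196, -0.00389306, -0.00026832,
       -0.00036677, -0.00087226]), 'joint_efforts': array([ 1.02174647e-03, -7.65487218e+01,  2.24905886e+00, -2.85929650e+01,
        1.52792910e-02,  9.86606319e-03, -8.23410937e-05]), 'tcp_pos': array([ 0.26636553, -0.61991865,  0.23076823]), 'orientation': array([-3.07615284e+00, -6.32961088e-01,  4.11889001e-04]), 'ft_force': array([ 0.45214924, -1.03532519,  0.09248448]), 'moment': array([-0.00938982, -0.02813843, -0.02193681]), 'gripper_force': 0.0, 'width': 1.0025442861910034}
```

View pics/scene0.png

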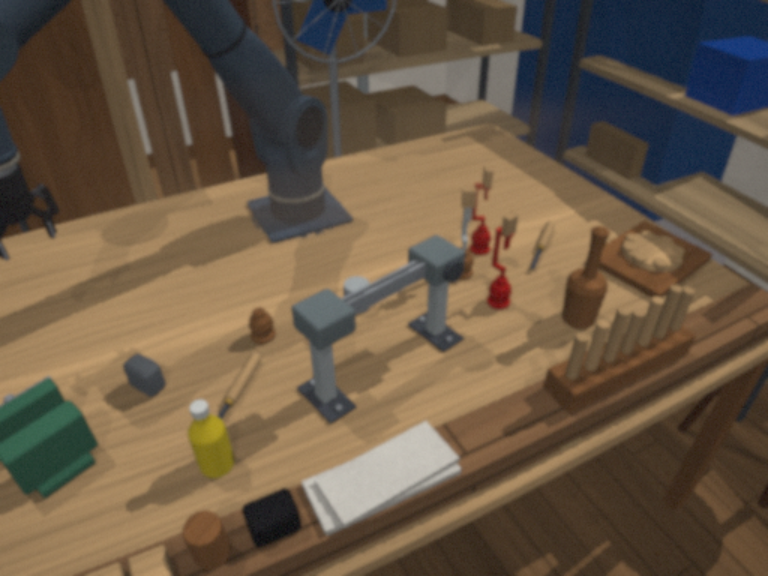

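View pics/top0.png

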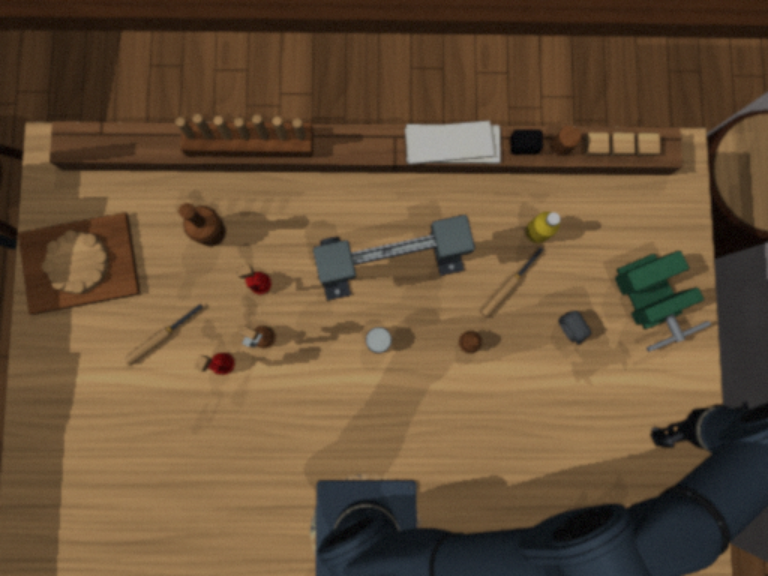

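The scene picture (768 px wide) shows the rail between grey housings (325,318) and (437,260), with tin (357,292), finial (262,325), tape (145,375), glue (212,440) and mallet (585,290) around it.
Candidates for the carrier:
- brown finial with aluminium hook: scene (467,230), top (262,337)
- red look-alikes: top (222,363) and (258,282)
- plain finial: top (470,342)

I choose the brown one with the aluminium hook, and I'll check it in a crop.

```bash
python3 - <<'E'
from h import *
L=lambda n:[np.load(n+'0.npz')[f'arr_{i}'] for i in range(5)]
S=L('scene');T=L('top')
a=cv2.resize(S[0][100:220,270:370],None,fx=4,fy=4,interpolation=2)
b=cv2.resize(T[0][170:270,120:220],None,fx=4,fy=4,interpolation=2)
b=np.vstack([b,np.zeros((80,400,3),np.uint8)])
cv2.imwrite('pics/crop1.png',np.hstack([a,b])[:,:,::-1])
for nm,c in(('scene',S),('top',T)):
    im,d,K,D,X=c; P=cloud(d,K,D,X)
    # things by height in region
    m=(P[...,2]>0.02)&(P[...,0]>0.2)&(P[...,0]<0.9)&(abs(P[...,1])<0.55)
    n,l,st,ce=cv2.connectedComponentsWithStats(m.astype(np.uint8))
    for i in range(1,n):
        if st[i,4]>25:
            q=P[l==i]; print(nm,ce[i].round(0),st[i,4],'min',q.min(0).round(3),'max',q.max(0).round(3),'med',np.median(q,0).round(3),im[l==i].mean(0).round(0))
    # rail top cloud
    m=(P[...,2]>0.17)&(P[...,2]<0.24)&(P[...,0]>0.45)&(P[...,0]<0.8)&(abs(P[...,1])<0.25)
    q=P[m]; 
    r=cv2.minAreaRect(q[:,:2].astype(np.float32)); print(nm,'rail',r,np.percentile(q[:,2],[5,50,95]),len(q))
E
```

```text
scene [15. 16.] 1142 min [ 0.202 -0.55   0.568] max [ 0.288 -0.427  0.672] med [ 0.261 -0.51   0.634] [39. 44. 50.]
scene [260. 193.] 4506 min [ 0.363 -0.226  0.02 ] max [0.702 0.358 0.229] med [ 0.632 -0.025  0.195] [97. 94. 91.]
scene [335. 171.] 505 min [0.547 0.233 0.02 ] max [0.601 0.277 0.227] med [0.579 0.25  0.117] [119.  61.  46.]
scene [363. 156.] 41 min [0.396 0.465 0.02 ] max [0.466 0.547 0.026] med [0.436 0.509 0.022] [158. 128.  91.]
scene [391. 188.] 1138 min [0.667 0.336 0.02 ] max [0.745 0.418 0.233] med [0.714 0.367 0.107] [88. 63. 41.]
scene [442. 205.] 70 min [0.892 0.348 0.119] max [0.9   0.372 0.232] med [0.897 0.356 0.188] [97. 78. 56.]
scene [452. 203.] 49 min [0.892 0.392 0.12 ] max [0.9   0.411 0.212] med [0.897 0.398 0.18 ] [102.  83.  60.]
scene [430. 213.] 67 min [0.871 0.307 0.119] max [0.9   0.352 0.221] med [0.897 0.314 0.175] [108.  87.  63.]
scene [173. 214.] 240 min [ 0.429 -0.269  0.021] max [ 0.465 -0.219  0.072] med [ 0.45  -0.246  0.05 ] [102.  73.  48.]
scene [406. 223.] 87 min [0.87  0.219 0.117] max [0.9   0.262 0.23 ] med [0.897 0.23  0.175]
[... 2104 characters left out ...]
 min [ 0.378 -0.056  0.021] max [0.468 0.    1.607] med [ 0.439 -0.028  0.062] [136. 139. 136.]
top [314. 227.] 164 min [ 0.413 -0.267  0.028] max [ 0.458 -0.22   0.079] med [ 0.436 -0.241  0.055] [74. 47. 27.]
top [142. 242.] 267 min [0.359 0.    0.027] max [0.407 0.358 1.607] med [0.382 0.329 0.149] [96. 45. 31.]
top [480. 318.] 2543 min [ 0.2   -0.55   0.571] max [0.378 0.    1.607] med [ 0.227 -0.484  0.695] [26. 32. 37.]
top [410. 340.] 161 min [ 0.2   -0.32   0.721] max [ 0.209 -0.292  0.801] med [ 0.203 -0.304  0.769] [17. 19. 21.]
top rail ((0.5988227128982544, 0.027526363730430603), (0.1333768516778946, 0.5170268416404724), 20.518537521362305) [0.18617072 0.21445595 0.22160506] 1929
```

View pics/crop1.png

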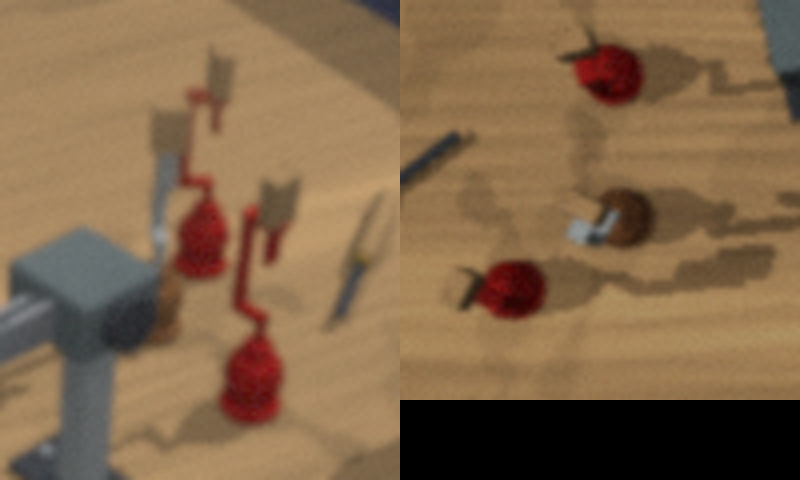

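The crop confirms it: the brown finial with the aluminium hook is at crop (625,215), with its tan grip block leaning out to about (585,205) and the hook's back below it at (578,232), so the C opens roughly +x. The red look-alikes are at crop (605,70) and (512,290). I'll move now to look from the wrist camera.

```bash
python3 -m pendant '1 0.2 0.2 0.4 0; 1 0.2 0.25 0.4 0; 1 0.25 0.3 0.4 0; 1 0.25 0.35 0.4 0; 1 0.25 0.4 0.4 0'
python3 -m pendant '1 0.25 0.4 0 0; 1 0.2 0.4 0 0; 1 0.2 0.4 0 0; 1 0.2 0.4 0 0; 1 0.1 0.4 0 0'
python3 -m pendant '1 0.1 0.4 0 0; 1 0 0.4 0 0; 1 0 0.4 0 0; 1 0 0.4 0 0; 1 0 0.4 0 0'
```

```text
t: 0.7
tcp_pos: [0.3705, -0.4857, 0.4139]
orientation: [3.077, 0.633, 0.0]
ft_force: [0.6, -0.6, 0.1]
width: 0.996
gripper_force: 0.0
t: 1.2
tcp_pos: [0.466, -0.2846, 0.4121]
orientation: [-3.076, -0.635, -0.0]
ft_force: [0.4, -0.3, 0.3]
width: 0.999
gripper_force: 0.0
t: 1.7
tcp_pos: [0.4745, -0.0852, 0.4125]
orientation: [3.077, 0.633, 0.0]
ft_force: [0.4, 0.8, -0.3]
width: 1.0
gripper_force: 0.0
```

```bash
python3 - <<'E'
from h import *
c=cam('wrist'); np.savez('wrail0.npz',*c); cv2.imwrite('pics/wrail0.png',cv2.resize(c[0][:,:,::-1],None,fx=1.5,fy=1.5))
P=cloud(*c[1:]);z=P[...,2];m=(z>.17)&(z<.23)
print(m.sum(),P[m].min(0),P[m].max(0))
E
python3 -m pendant '1 0 0.4 0 0; 1 0 0.4 0 0; 1 0 0.4 0 0; 1 -0.1 0.4 0 -0.2; 1 -0.1 0.4 0 -0.2'
python3 -m pendant '1 -0.1 0.4 0 0; 1 -0.1 0.4 0 0; 1 0 0.3 0 0; 1 0 0 0 0; 1 0 0 0 0'
python3 - <<'E'
from h import *
c=cam('wrist'); np.savez('wcar0.npz',*c); cv2.imwrite('pics/wcar0.png',cv2.resize(c[0][:,:,::-1],None,fx=1.5,fy=1.5))
E
```

```text
16163 [ 0.02766268 -0.22467403  0.1702191 ] [0.69745265 0.25386437 0.22992466]
t: 2.25
tcp_pos: [0.4544, 0.1144, 0.4124]
orientation: [-3.127, -0.301, 0.0]
ft_force: [0.3, -0.6, 0.4]
width: 1.0
gripper_force: 0.0
t: 2.75
tcp_pos: [0.4348, 0.2232, 0.4122]
orientation: [3.126, 0.31, -0.001]
ft_force: [0.6, 0.2, 0.4]
width: 0.999
gripper_force: 0.0
```

View pics/wrail0.png

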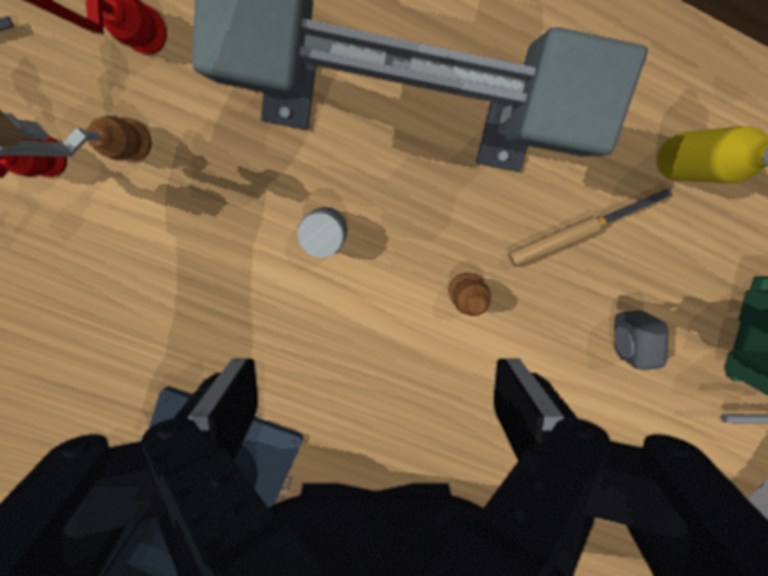

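View pics/wcar0.png

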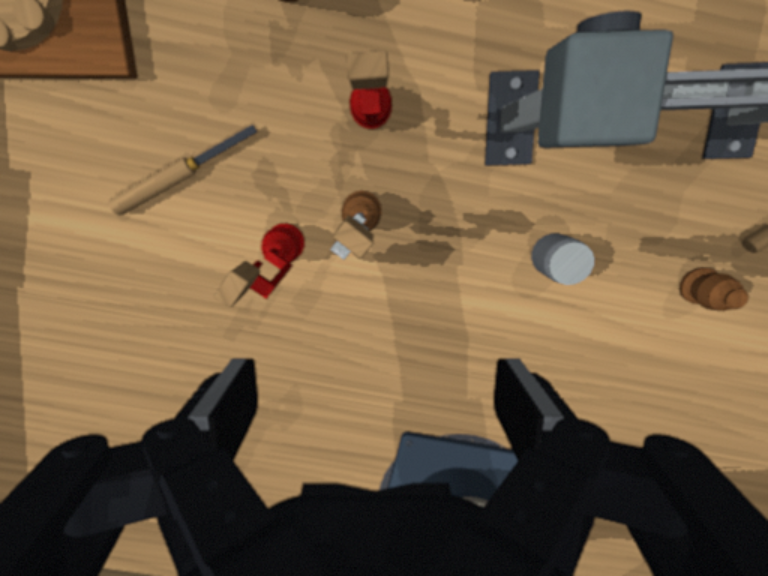

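wrail0 shows the channel from (300,40) to (535,85). Its bright floor is broken by a dark notch at about (385–425, 67). wcar0 shows the carrier's grip top at (352,238), with the hook's back end at (341,250) and the finial under it at (362,212). A red look-alike's block is at (240,283).

```bash
python3 - <<'E'
from h import *
L=lambda n:[np.load(n+'.npz')[f'arr_{i}'] for i in range(5)]
# carrier grip
for n in('wcar0','top0','scene0'):
    im,d,K,D,X=L(n);P=cloud(d,K,D,X)
    near=np.hypot(P[...,0]-.44,P[...,1]-.24)<.045
    m=near&(P[...,2]>.212)&(P[...,2]<.24)
    v,u=np.nonzero(m);q=P[m]
    if len(q)<5: print(n,len(q));continue
    r=cv2.minAreaRect(q[:,:2].astype(np.float32))
    print(n,'grip px',u.mean(),v.mean(),len(q),'z',np.percentile(q[:,2],[5,50,95]).round(4),'rect',np.round(r[0],4),np.round(r[1],4),round(r[2],1),'med',np.median(q,0).round(4), onplane([[u.mean(),v.mean()]],.226,K,D,X).round(4))
    m=near&(P[...,2]>.15)&(P[...,2]<.2); q=P[m]; 
    if len(q)>3: print('  bridge/back',len(q),q.mean(0).round(4),q.min(0).round(3),q.max(0).round(3))
    m=near&(P[...,2]>.03)&(P[...,2]<.09);q=P[m]
    if len(q)>3: print('  base',q.mean(0).round(4),q.min(0).round(3),q.max(0).round(3))
# rail
im,d,K,D,X=L('wrail0');P=cloud(d,K,D,X)
a=np.radians(11);c0=np.array([.627,-.055])
for it in range(3):
    ex=np.array([np.cos(a),np.sin(a)]);ey=np.array([-ex[1],ex[0]])
    x=(P[...,:2]-c0)@ex; y=(P[...,:2]-c0)@ey
    z=P[...,2]
    m=(abs(y)<80e-3)&(abs(x)<.03)&(z>.17)&(z<.225)
    pf=np.polyfit(y[m],x[m],1); a-=np.arctan(pf[0]); 
    h=(abs(x)<.08)&(abs(y)<.2)&(z>.212)&(z<.222)
    r=cv2.minAreaRect(P[h][:,:2].astype(np.float32)); print(np.degrees(a),pf,'hous',r, np.median(z[h]))
    c0=np.array(r[0])
ex=np.array([np.cos(a),np.sin(a)]);ey=np.array([-ex[1],ex[0]])
x=(P[...,:2]-c0)@ex; y=(P[...,:2]-c0)@ey
for y0 in range(-80,81,10):
    s=[]
    for xb in range(-20,22,3):
        k=(abs(y-y0*1e-3)<.005)&(abs(x-xb*1e-3)<.0015)&(z>.1)
        s.append('%4d'%(np.median(z[k])*1000) if k.sum() else '   -')
    print(y0,' '.join(s))
print(list(range(-20,22,3)))
E
```

```text
wcar0 grip px 235.68965517241378 158.6790450928382 377 z [0.2194 0.2248 0.2262] rect [0.446  0.2444] [0.0299 0.0181] 62.1 med [0.447  0.2444 0.2248] [[0.4473 0.2442 0.226 ]]
  bridge/back 128 [0.4352 0.2506 0.1854] [0.418 0.229 0.176] [0.46  0.264 0.2  ]
  base [0.4533 0.2426 0.0538] [0.428 0.218 0.033] [0.471 0.269 0.089]
top0 grip px 164.96666666666667 221.36666666666667 60 z [0.22   0.2254 0.2299] rect [0.4458 0.2426] [0.0304 0.0178] 63.3 med [0.4465 0.2423 0.2254] [[0.4455 0.2424 0.226 ]]
  bridge/back 34 [0.43   0.2487 0.1838] [0.42  0.226 0.157] [0.445 0.263 0.195]
  base [0.445  0.235  0.0543] [0.421 0.219 0.031] [0.471 0.257 0.09 ]
scene0 grip px 312.52 127.58 50 z [0.2147 0.2224 0.226 ] rect [0.4483 0.2443] [0.0269 0.0227] 65.5 med [0.4523 0.2417 0.2224] [[0.4578 0.2372 0.226 ]]
  bridge/back 87 [0.4511 0.2439 0.1771] [0.421 0.229 0.15 ] [0.463 0.256 0.2  ]
  base [0.461  0.2482 0.0573] [0.444 0.236 0.031] [0.473 0.266 0.09 ]
12.71263552793949 [-0.02990003 -0.00277306] hous ((0.6240204572677612, -0.055481866002082825), (0.07905375957489014, 0.33369430899620056), 12.622331619
[... 1009 characters left out ...]
  -  198  204  202  190  190  189  198  207  207    -    -
10    -    -    -  196  204  204  182  182  182  196  208  207    -    -
20    -    -    -  197  204  204  182  182  181  196  208  207    -    -
30    -    -    -  197  204  203  190  189  189  198  208  207    -    -
40    -    -    -  198  204  203  190  189  189  199  208  207    -    -
50    -    -    -  197  204  203  189  190  190  199  208  208    -    -
60    -    -    -  197  203  203  190  190  189  198  208  207    -    -
70    -    -    -  194  204  203  190  189  189  199  207  207    -    -
80    -    -    -  192  204  203  190  190  190  200  207  208    -    -
[-20, -17, -14, -11, -8, -5, -2, 1, 4, 7, 10, 13, 16, 19]
```

```bash
python3 - <<'E'
from h import *
L=lambda n:[np.load(n+'.npz')[f'arr_{i}'] for i in range(5)]
im,d,K,D,X=L('wrail0');P=cloud(d,K,D,X)
a=np.radians(12.7);c0=np.array([.624,-.0555]);ex=np.array([np.cos(a),np.sin(a)]);ey=np.array([-ex[1],ex[0]])
x=((P[...,:2]-c0)@ex)*1e3; y=((P[...,:2]-c0)@ey)*1e3;z=P[...,2]*1e3
b=(abs(y)<80)
print([(round(t,1),round(np.median(z[b&(abs(x-t)<.5)]),0)) for t in np.arange(-14,16,1.)])
f=(x>-2)&(x<4)
print([(t,round(np.median(z[f&(abs(y-t)<.6)]),0)) for t in range(0,32)])
im,d,K,D,X=L('wcar0');P=cloud(d,K,D,X)
m=(P[...,2]>.16)&(P[...,2]<.24)&(P[...,0]>.3);n,l,st,ce=cv2.connectedComponentsWithStats(m.astype(np.uint8))
a=np.radians(-28);ex=np.array([np.cos(a),np.sin(a)]);ey=np.array([-ex[1],ex[0]])
for i in range(1,n):
    if st[i,4]>20:
        q=P[l==i][:,:2]-[.446,.244]; print(ce[i],'along x',(q@ex).min().round(3),(q@ex).max().round(3),'y',(q@ey).min().round(3),(q@ey).max().round(3))
E
```

```text
[(np.float64(-14.0), np.float64(-1.0)), (np.float64(-13.0), np.float64(-1.0)), (np.float64(-12.0), np.float64(190.0)), (np.float64(-11.0), np.float64(202.0)), (np.float64(-10.0), np.float64(204.0)), (np.float64(-9.0), np.float64(204.0)), (np.float64(-8.0), np.float64(204.0)), (np.float64(-7.0), np.float64(204.0)), (np.float64(-6.0), np.float64(203.0)), (np.float64(-5.0), np.float64(-1.0)), (np.float64(-4.0), np.float64(-1.0)), (np.float64(-3.0), np.float64(0.0)), (np.float64(-2.0), np.float64(189.0)), (np.float64(-1.0), np.float64(190.0)), (np.float64(0.0), np.float64(189.0)), (np.float64(1.0), np.float64(189.0)), (np.float64(2.0), np.float64(190.0)), (np.float64(3.0), np.float64(189.0)), (np.float64(4.0), np.float64(189.0)), (np.float64(5.0), np.float64(189.0)), (np.float64(6.0), np.float64(189.0)), (np.float64(7.0), np.float64(198.0)), (np.float64(8.0), np.float64(207.0)), (np.float64(9.0), np.float64(208.0)), (np.float64(10.0), np.float64(208.0)), (np.float64(11.0), np.float64(208.0)), (np.float64(12.0), np.float64(208.0)), (np.float64(13.0), np.float64(1.0)), (np.float64(14.0), n
[... 398 characters left out ...]
14, np.float64(91.0)), (15, np.float64(182.0)), (16, np.float64(181.0)), (17, np.float64(182.0)), (18, np.float64(183.0)), (19, np.float64(182.0)), (20, np.float64(182.0)), (21, np.float64(182.0)), (22, np.float64(181.0)), (23, np.float64(181.0)), (24, np.float64(181.0)), (25, np.float64(181.0)), (26, np.float64(189.0)), (27, np.float64(189.0)), (28, np.float64(190.0)), (29, np.float64(190.0)), (30, np.float64(190.0)), (31, np.float64(189.0))]
[418.25        56.47715374] along x 0.16 0.306 y -0.203 -0.029
[245.76254181  51.54180602] along x 0.082 0.123 y 0.047 0.088
[234.80074488 158.74674115] along x -0.029 0.009 y -0.015 0.015
[162.53748232 188.97878359] along x -0.115 -0.084 y 0.026 0.065
```

```bash
python3 -m pendant '1 0.02 0.04 -0.2 -0.262; 1 0.02 0.04 -0.2 -0.262; 1 0.02 0.04 -0.2 -0.262; 1 0.02 0.04 -0.2 -0.262; 1 0.03 0.05 -0.2 -0.262'
python3 -m pendant '1 0 0 -0.1 0; 1 0 0 0 0; 1 0 0 0 0'
python3 -c "
from h import *
s=robot.read_state();r=R.from_rotvec(s['orientation']).as_matrix();print(s['tcp_pos'].round(4),np.degrees(np.arctan2(r[1,0],r[0,0])))"
```

```text
t: 3.3
tcp_pos: [0.4465, 0.2424, 0.3119]
orientation: [3.044, -0.774, 0.001]
ft_force: [0.3, 0.2, -0.2]
width: 1.0
gripper_force: 0.0
t: 3.6
tcp_pos: [0.4462, 0.2435, 0.3032]
orientation: [-3.049, 0.758, -0.001]
ft_force: [-0.6, -1.3, 0.1]
width: 1.001
gripper_force: 0.0
[0.4462 0.2435 0.3032] -27.924522448873578
```

```bash
python3 - <<'E'
from h import *
im,d,K,D,X=cam('wrist');P=cloud(d,K,D,X)
m=(np.hypot(P[...,0]-.446,P[...,1]-.244)<.04)&(P[...,2]>.218)&(P[...,2]<.235)
v,u=np.nonzero(m);q=P[m];r=cv2.minAreaRect(q[:,:2].astype(np.float32));print(len(q),r,np.median(q,0))
c=np.load('wcar0.npz');C=[c[f'arr_{i}'] for i in range(5)]
# two-view height: triangulate block-top centroid
P0=cloud(*C[1:]);m0=(np.hypot(P0[...,0]-.446,P0[...,1]-.244)<.04)&(P0[...,2]>.218)&(P0[...,2]<.235)
v0,u0=np.nonzero(m0)
r1=rays([[u.mean(),v.mean()]],K,D,X)[0];r2=rays([[u0.mean(),v0.mean()]],*C[2:])[0]
t=np.linalg.lstsq(np.c_[r1,-r2],C[4][:3,3]-X[:3,3],rcond=None)[0]
print(X[:3,3]+r1*t[0],C[4][:3,3]+r2*t[1])
E
```

```text
731 ((0.44610318541526794, 0.24416416883468628), (0.02983754314482212, 0.01793704368174076), 61.355125427246094) [0.44677058 0.24395504 0.22486861]
[0.44611074 0.24432578 0.22230572] [0.44617752 0.24437797 0.22229423]
```

```bash
python3 -m pendant '1 0 0.01 -0.3 0; 1 0 0 -0.3 0; 1 0 0 -0.3 0; 1 0 0 -0.23 0; 1 0 0 0 0' 60
python3 -m pendant '-1 0 0 0 0; -1 0 0 0 0; -1 0 0 0 0; -1 0 0 0 0; -1 0 0 0 0'
python3 -m pendant '-1 0 0 0 0; -1 0 0 0 0; -1 0 0 0 0'
```

```text
t: 4.15
tcp_pos: [0.445, 0.2443, 0.188]
orientation: [3.046, -0.759, -0.004]
ft_force: [-0.2, 0.5, 0.6]
width: 1.003
gripper_force: 0.0
t: 4.65
tcp_pos: [0.4463, 0.2452, 0.1906]
orientation: [-3.047, 0.761, -0.002]
ft_force: [-1.5, -1.6, 6.9]
width: 0.34
gripper_force: 59.1
t: 4.95
tcp_pos: [0.4463, 0.2452, 0.1906]
orientation: [-3.047, 0.761, -0.002]
ft_force: [-0.4, -1.4, 7.7]
width: 0.34
gripper_force: 59.1
```

```bash
python3 -m pendant '-1 0 0 0.1 0; -1 0 0 0.2 0; -1 0 0 0.2 0; -1 0 0 0.2 0; -1 0 0 0 0'
python3 -m pendant '-1 0.05 -0.15 0 0.1; -1 0.06 -0.25 0 0.2; -1 0.06 -0.25 0 0.2; -1 0.06 -0.25 0 0.2; -1 0.06 -0.25 0 0.2'
python3 -m pendant '-1 0.05 -0.25 0 0.2; -1 0.05 -0.25 0 0.2; -1 0.05 -0.25 0 0.05; -1 0.1 -0.25 0 0; -1 0.1 -0.25 0 0'
python3 -m pendant '-1 0.1 -0.2 0 0; -1 0.1 -0.2 0 0; -1 0.1 -0.2 0 0; -1 0 0 0 0; -1 0 0 0 0'
python3 -c "
from h import *
s=robot.read_state();r=R.from_rotvec(s['orientation']).as_matrix();print(s['tcp_pos'].round(4),np.degrees(np.arctan2(r[1,0],r[0,0])),s['width'])
c=cam('scene');cv2.imwrite('pics/s1.png',cv2.resize(c[0][90:270,150:400,::-1],None,fx=3,fy=3))"
```

```text
t: 5.45
tcp_pos: [0.4468, 0.246, 0.2623]
orientation: [-3.045, 0.76, -0.005]
ft_force: [0.6, -0.1, -3.2]
width: 0.345
gripper_force: 59.8
t: 5.95
tcp_pos: [0.4745, 0.1291, 0.2588]
orientation: [3.141, -0.022, -0.002]
ft_force: [0.0, 0.6, -2.8]
width: 0.343
gripper_force: 59.8
t: 6.45
tcp_pos: [0.5096, 0.004, 0.2589]
orientation: [-3.123, -0.341, 0.002]
ft_force: [0.4, 1.1, -2.3]
width: 0.341
gripper_force: 59.8
t: 6.95
tcp_pos: [0.5394, -0.0549, 0.2587]
orientation: [-3.123, -0.339, 0.002]
ft_force: [0.1, 0.5, -2.9]
width: 0.345
gripper_force: 60.1
[ 0.5394 -0.0549  0.2587] 12.398878026735629 0.34531716912333793
```

View pics/s1.png

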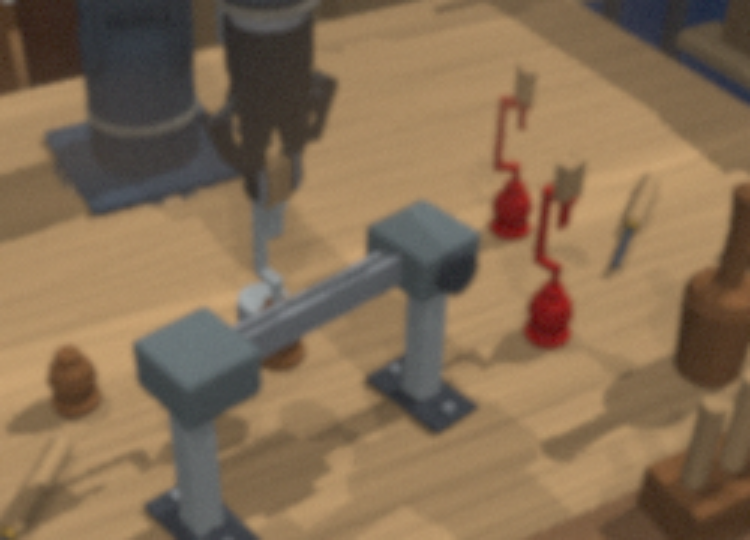

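The picture shows the carrier held upright. Its nose end is at (277,235), just above and in front of the lip. I'll carry it over the channel next.

```bash
python3 -m pendant '-1 0.1 0.017 0 0; -1 0.2 0.034 0 0; -1 0.2 0.034 0 0; -1 0.2 0.034 0 0; -1 0.12 0.019 0 0.01'
python3 -m pendant '-1 0 0 0 0; -1 0 0 0 0; -1 0 0 0 0'
python3 - <<'E'
from h import *
s=robot.read_state();r=R.from_rotvec(s['orientation']).as_matrix();print(s['tcp_pos'].round(4),np.degrees(np.arctan2(r[1,0],r[0,0])),s['width'],s['ft_force'])
a=np.radians(12.7);ex=np.array([np.cos(a),np.sin(a)]);ey=np.array([-ex[1],ex[0]]);c0=np.array([.624,-.0555])
print('tcp in rail mm',(s['tcp_pos'][:2]-c0)@np.c_[ex,ey]*1e3)
for n in('scene','top'):
    im,d,K,D,X=cam(n);P=cloud(d,K,D,X);np.savez(n+'1.npz',im,d,K,D,X)
    x=(P[...,:2]-c0)@ex*1e3;y=(P[...,:2]-c0)@ey*1e3;z=P[...,2]*1e3
    m=(abs(y-14)<25)&(abs(x)<40)&(z<240)&(z>100)
    for lo in range(130,240,10):
        k=m&(z>=lo)&(z<lo+10)&((abs(x)>15)|(lo>=210))
        if k.sum()>2: print(n,lo,k.sum(),'x',np.percentile(x[k],[5,95]).round(1),'y',np.percentile(y[k],[5,95]).round(1))
    if n=='scene': cv2.imwrite('pics/s2.png',cv2.resize(im[100:220,180:300,::-1],None,fx=5,fy=5,interpolation=2))
E
```

```text
t: 7.5
tcp_pos: [0.6236, -0.0392, 0.2593]
orientation: [-3.121, -0.352, -0.001]
ft_force: [-0.9, 0.3, -2.6]
width: 0.341
gripper_force: 60.1
t: 7.8
tcp_pos: [0.6212, -0.0408, 0.2595]
orientation: [3.122, 0.349, -0.001]
ft_force: [0.3, 0.5, -2.2]
width: 0.343
gripper_force: 60.1
[ 0.6212 -0.0408  0.2595] 12.767910670529641 0.3433105780064538 [ 0.26244916  0.54667888 -2.18608993]
tcp in rail mm [ 0.54544339 14.950003  ]
scene 180 5 x [15.1 16.1] y [ 1.6 34.2]
scene 190 10 x [-22.8  15.4] y [ 5.6 32.7]
scene 200 17 x [-22.3  15.6] y [ 9.3 24.8]
scene 210 27 x [-21.1  12.8] y [ 1.5 21.6]
scene 220 34 x [-20.8   6.5] y [ 8.2 21.6]
scene 230 32 x [-21.7   5.7] y [ 8.2 21.9]
```

View pics/s2.png

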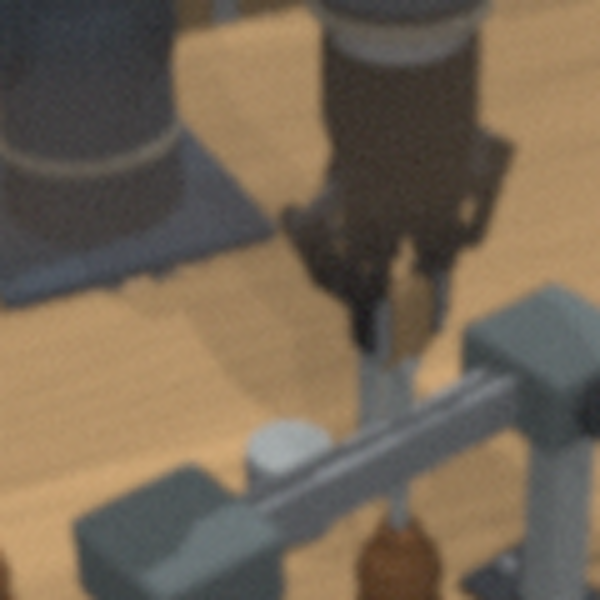

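The picture shows the bridge straddling the lip at (385,395), with the nose over the channel and the finial under the rail at (400,555). The nose is at y≈15 and the notch at y≈14.6, so I'll lower slowly.

```bash
python3 -m pendant '-1 0 0 -0.015 0; -1 0 0 -0.015 0; -1 0 0 -0.015 0; -1 0 0 -0.015 0; -1 0 0 -0.01 0'
python3 -m pendant '-1 0 0 -0.008 0; -1 0 0 -0.008 0; -1 0 0 -0.008 0; -1 0 0 0 0; -1 0 0 0 0'
```

```text
t: 8.4
tcp_pos: [0.6218, -0.041, 0.2523]
orientation: [-3.122, -0.349, 0.0]
ft_force: [0.4, -0.7, -2.8]
width: 0.338
gripper_force: 60.1
t: 8.9
tcp_pos: [0.6218, -0.041, 0.2501]
orientation: [-3.122, -0.349, 0.0]
ft_force: [0.4, 0.8, -2.3]
width: 0.345
gripper_force: 60.1
```

```bash
python3 -m pendant '-1 0 0 -0.006 0; -1 0 0 -0.006 0; -1 0 0 -0.006 0; -1 0 0 -0.006 0; -1 0 0 0 0'
```

```text
t: 9.4
tcp_pos: [0.6218, -0.041, 0.2476]
orientation: [-3.122, -0.349, 0.0]
ft_force: [-0.5, -0.1, -2.6]
width: 0.339
gripper_force: 60.1
```

```bash
python3 -m pendant '-1 0 0 -0.008 0; -1 0 0 -0.008 0; -1 0 0 -0.008 0; -1 0 0 -0.008 0; -1 0 0 0 0'
```

```text
t: 9.9
tcp_pos: [0.6217, -0.041, 0.2443]
orientation: [-3.122, -0.349, 0.0]
ft_force: [0.0, -0.5, -4.2]
width: 0.343
gripper_force: 60.1
```

```bash
python3 -m pendant '-1 0 0 -0.008 0; -1 0 0 -0.008 0; -1 0 0 -0.008 0; -1 0 0 -0.008 0; -1 0 0 0 0'
```

```text
t: 10.4
tcp_pos: [0.6218, -0.041, 0.2411]
orientation: [-3.122, -0.349, 0.0]
ft_force: [-0.0, 0.3, -2.2]
width: 0.346
gripper_force: 60.1
```

```bash
python3 -m pendant '-1 0 0 -0.008 0; -1 0 0 -0.008 0; -1 0 0 -0.008 0; -1 0 0 -0.008 0; -1 0 0 0 0'
```

```text
t: 10.9
tcp_pos: [0.6217, -0.041, 0.2379]
orientation: [-3.122, -0.349, 0.0]
ft_force: [-0.3, 0.3, -3.0]
width: 0.344
gripper_force: 60.1
```

```bash
python3 -m pendant '-1 0 0 -0.006 0; -1 0 0 -0.006 0; -1 0 0 -0.006 0; -1 0 0 0 0'
```

```text
t: 11.3
tcp_pos: [0.6218, -0.0411, 0.2362]
orientation: [-3.122, -0.349, 0.0]
ft_force: [-0.4, 0.0, -2.3]
width: 0.339
gripper_force: 60.1
```

```bash
python3 -m pendant '-1 0 0 -0.006 0; -1 0 0 -0.006 0; -1 0 0 0 0'
```

```text
t: 11.6
tcp_pos: [0.6218, -0.041, 0.235]
orientation: [-3.122, -0.349, 0.0]
ft_force: [-0.4, -0.4, -2.7]
width: 0.342
gripper_force: 60.1
```

```bash
python3 -m pendant '-1 0 0 -0.006 0; -1 0 0 -0.006 0; -1 0 0 0 0'
```

```text
t: 11.9
tcp_pos: [0.6218, -0.041, 0.2338]
orientation: [-3.122, -0.349, 0.0]
ft_force: [0.2, -0.6, -2.1]
width: 0.343
gripper_force: 60.1
```

```bash
python3 -m pendant '-1 0 0 -0.006 0; -1 0 0 -0.006 0; -1 0 0 0 0'
```

```text
t: 12.2
tcp_pos: [0.6218, -0.041, 0.2326]
orientation: [-3.122, -0.349, 0.0]
ft_force: [-0.1, -0.0, -3.5]
width: 0.343
gripper_force: 60.1
```

```bash
python3 -m pendant '-1 0 0 -0.006 0; -1 0 0 -0.006 0; -1 0 0 0 0'
```

```text
t: 12.5
tcp_pos: [0.6218, -0.041, 0.2314]
orientation: [-3.122, -0.349, 0.0]
ft_force: [-0.3, -0.4, -3.4]
width: 0.344
gripper_force: 60.1
```

```bash
python3 -m pendant '-1 0 0 -0.006 0; -1 0 0 -0.006 0; -1 0 0 0 0'
```

```text
t: 12.8
tcp_pos: [0.6218, -0.041, 0.2302]
orientation: [-3.122, -0.349, 0.0]
ft_force: [-0.6, -0.2, -0.8]
width: 0.344
gripper_force: 60.1
```

The nose is now about 5 mm below floor level, in the notch. I'll take the last bit gently.

```bash
python3 -m pendant '-1 0 0 -0.006 0; -1 0 0 0 0; -1 0 0 0 0'
```

```text
t: 13.1
tcp_pos: [0.6218, -0.041, 0.2297]
orientation: [-3.122, -0.349, 0.0]
ft_force: [0.1, 0.9, -2.1]
width: 0.34
gripper_force: 60.1
```

```bash
python3 -m pendant '-1 0 0 -0.006 0; -1 0 0 0 0; -1 0 0 0 0'
```

```text
t: 13.4
tcp_pos: [0.6218, -0.041, 0.2291]
orientation: [-3.122, -0.349, 0.0]
ft_force: [0.5, 1.4, -3.0]
width: 0.339
gripper_force: 60.1
```

```bash
python3 -m pendant '-1 0 0 -0.005 0; -1 0 0 0 0; -1 0 0 0 0'
```

```text
t: 13.7
tcp_pos: [0.6219, -0.041, 0.2286]
orientation: [-3.122, -0.349, -0.0]
ft_force: [0.3, -0.1, -2.0]
width: 0.346
gripper_force: 60.1
```

```bash
python3 -m pendant '-1 0 0 -0.005 0; -1 0 0 0 0; -1 0 0 0 0'
```

```text
t: 14.0
tcp_pos: [0.6218, -0.041, 0.2281]
orientation: [-3.122, -0.349, 0.0]
ft_force: [0.1, 0.4, -1.9]
width: 0.342
gripper_force: 60.1
```

```bash
python3 -m pendant '-1 0 0 -0.005 0; -1 0 0 0 0; -1 0 0 0 0'
```

```text
t: 14.3
tcp_pos: [0.6219, -0.041, 0.2277]
orientation: [-3.122, -0.349, -0.0]
ft_force: [0.2, 0.5, -1.7]
width: 0.342
gripper_force: 60.3
```

```bash
python3 -m pendant '-1 0 0 -0.004 0; -1 0 0 0 0; -1 0 0 0 0'
```

```text
t: 14.6
tcp_pos: [0.622, -0.041, 0.2276]
orientation: [3.122, 0.349, 0.001]
ft_force: [-2.3, 0.3, 3.2]
width: 0.341
gripper_force: 60.8
```

Contact came at exactly the expected notch-bottom height: TCP 0.2276 puts the nose at 0.183, with a load of about 5 N. It's home, so I'll ease the grip and open.

```bash
python3 -m pendant '-1 0 0 0 0; -1 0 0 0 0; -1 0 0 0 0' 20
python3 -m pendant '-0.2 0 0 0 0; -0.1 0 0 0 0; 0 0 0 0 0; 0.2 0 0 0 0; 0.4 0 0 0 0'
python3 -m pendant '0.6 0 0 0 0; 0.8 0 0 0 0; 1 0 0 0 0; 1 0 0 0 0; 1 0 0 0 0'
```

```text
t: 14.9
tcp_pos: [0.622, -0.041, 0.2276]
orientation: [3.122, 0.349, 0.001]
ft_force: [-1.4, -1.1, 5.8]
width: 0.34
gripper_force: 60.9
t: 15.4
tcp_pos: [0.6218, -0.041, 0.2271]
orientation: [-3.122, -0.349, 0.0]
ft_force: [0.4, 0.9, 0.2]
width: 0.697
gripper_force: 0.0
t: 15.9
tcp_pos: [0.6218, -0.041, 0.2272]
orientation: [-3.122, -0.349, -0.0]
ft_force: [-0.1, -0.6, 0.6]
width: 0.997
gripper_force: 0.0
```

Released. I'll retreat straight up and check.

```bash
python3 -m pendant '1 0 0 0.05 0; 1 0 0 0.1 0; 1 0 0 0.2 0; 1 0 0 0.3 0; 1 0 0 0.3 0'
python3 -m pendant '1 -0.1 0 0.3 0; 1 -0.2 0 0.2 0; 1 -0.2 0 0 0; 1 0 0 0 0; 1 0 0 0 0'
python3 - <<'E'
from h import *
a=np.radians(12.7);ex=np.array([np.cos(a),np.sin(a)]);ey=np.array([-ex[1],ex[0]]);c0=np.array([.624,-.0555])
for n in('wrist','scene'):
    im,d,K,D,X=cam(n);P=cloud(d,K,D,X)
    x=(P[...,:2]-c0)@ex*1e3;y=(P[...,:2]-c0)@ey*1e3;z=P[...,2]*1e3
    m=(abs(y-14)<40)&(abs(x)<40)&(z>222)&(z<300)
    q=np.c_[x[m],y[m],z[m]];k=q[q[:,2]>q[:,2].max()-8]
    print(n,len(q),'top z',np.percentile(q[:,2],[50,95]),'top ctr',cv2.minAreaRect(k[:,:2].astype(np.float32)))
    if n=='scene': cv2.imwrite('pics/s3.png',cv2.resize(im[90:240,150:350,::-1],None,fx=4,fy=4,interpolation=2))
E
```

```text
t: 16.4
tcp_pos: [0.6217, -0.041, 0.324]
orientation: [-3.122, -0.349, -0.0]
ft_force: [1.1, -0.2, 0.2]
width: 1.001
gripper_force: 0.0
t: 16.9
tcp_pos: [0.5719, -0.0411, 0.3732]
orientation: [3.122, 0.349, 0.002]
ft_force: [1.1, -0.7, 0.3]
width: 1.0
gripper_force: 0.0
wrist 691 top z [261.88026463 263.06988251] top ctr ((0.7281875610351562, 14.399396896362305), (29.080202102661133, 17.334522247314453), 89.80371856689453)
scene 201 top z [248.31147731 263.6482743 ] top ctr ((1.8555631637573242, 15.373397827148438), (30.87080955505371, 19.46181297302246), 89.35818481445312)
```

View pics/s3.png

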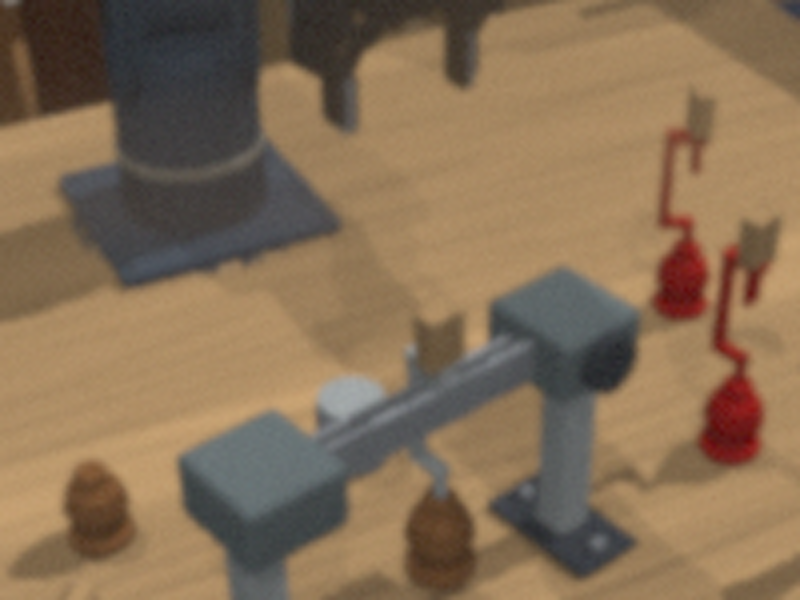

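The carrier hangs upright. Its grip is at (438,340) and its finial at (440,540). The block top is at 0.262–0.263 m, which puts the nose about 8 mm below the floor, and the gripper is clear.

```bash
python3 -c "
from bench import sign_off
print(sign_off())"
```

```text
the job is handed in; nothing more can be done
None
```

The finial now hangs by its nose in the channel notch, upright and released, with the gripper clear. The nose sits about 8 mm below the floor, the wrist readings while lowering it in stayed under about 6 N, and the job was handed in at about 17 s; the hand-in gave no verdict.

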